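# Snap a module into the test socket and hold it on its contacts

### The arm

A 6-joint arm with a two-finger parallel gripper is mounted at the origin on a cart in front of the work surface, level with it; the furniture and walls round the work are solid. World frame = base frame: x ahead of the robot, y to its left, z up, the work surface at z = 0. Lengths are in mm, angles in rad, forces in N, time in s.
With the tool pointing down it reaches from about 350 to 875 mm from the base axis. Payload 4.2 kg.
Tool frame: the origin (TCP) lies between the finger pads; the fingertips stand 25 mm ahead of it and the grasp point (between the pads) lies 6 mm ahead of it; z points along the fingers, y is the line along which they close (so a half turn about z gives the same grasp; the last joint's range is limited). The gripper opens to 85 mm and grips with 20 to 120 N. Pads are 22 mm wide; open, the fingers measure 114 mm over their backs; the gripper's body (76 mm by 85 mm) begins 54 mm behind the grasp point. The pads swing forward as they close: fully open they stand 13 mm farther back than shut.
Start: joints at [1.366, 0.385, 0.008, 0, -1.194, -0.259], TCP at [279.56, 558.968, 256.312] pointing down, gripper open.
Joint ranges: [-3.14, 3.14], [-1.21, 2.06], [-1.07, 1.41], [-3.16, 2.05], [-2.99, -0.16], [-3.1, 3.1]. Speed limits (rad/s): [2.79, 2.79, 3.14, 3.14, 3.14, 3.14].

### API

Orientations are given as a unit quaternion [x, y, z, w].
In Python, from bench import arm gives the robot as it stands.
- The arm moves only by the shell command python3 -m pendant 'ROWS'. ROWS is JSON, a list of rows, each a list of 7 numbers: the shift along the tool's x, y, z in m, then the turn, a rotation vector about the tool's x, y, z in degrees, then the finger opening in m, from 0 to 0.0854. In form: [[x, y, z, wx, wy, wz, fingers], ...]. A call has 1 to 12 rows; each row shifts and turns the commanded pose from where the row before left it, along the tool's axes as they then stand; what a row does not reach is not made up. A row lasts 1/10 s, in which the tool goes at most 50 mm and 8.59 degrees, less where a joint would pass 70% of its speed; a pose out of reach is approached as far as the arm can. A call is refused whole if a number of a shift passes 0.05 or a number of a turn 8.59, either way. A call with a gripper value outside its range is refused whole. The fingers move at their own pace and stop on an object; the grip force is fixed at half the most. Time passes only in rows, so rows that do not move let the fingers close. It gives the time, the measured TCP pose, the force, the opening and the grip force at its end, in the units of the state.
- arm.read_state(): the state, without advancing time (a new reading comes with each control period).
- arm.get_image(name): name is "side" or "top" or "wrist"; returns a dict with "image" (480x640x3 uint8, red, green, blue), "fx", "fy", "cx", "cy" (pixels), "xyz" and "rotation" of the camera in the world. Camera axes: x right, y down, z forward; pixel columns grow to the right and rows downward; lengths in mm; the calibration is good to about 2 mm. A picture is of the moment at which its call begins. There is no depth.
- arm.job_done(): hands the job in; it is judged then, once.
The state is a dict: "clock": time; "joints": joint angles; "joint_vel": joint speeds; "joint_efforts": joint torques, N m; "position": TCP position; "ee_rot": TCP orientation; "contact_force": force on the tool from outside, world axes, zero at the start; "wrist_torque": the same for the moment, N m; "gripper_width": finger opening in mm; "grasp_force": force on a finger pad.
Only numpy, scipy, OpenCV 4.12 (cv2) and the standard library are available. Lean on these libraries where they do the work, as an engineer would, in place of code of your own. Each camera call takes 0.05 s, during which the arm holds its last target. There are 200 camera calls.

### The job

Pick up the clear-blue module that stands by itself on a white foot and put it in the test socket, its foot running from one orange catch to the other (either way round). Push it straight down until both orange catches have snapped in over the foot, and then keep pushing, firmly but without crushing anything, so that the sprung contact plate underneath stays squeezed nearly all the way down for the test. Finish like that, with the gripper still on the module and pressing it down; leave the other things on the bench where they are.

Things in the scene. Friction and masses are not known exactly. Their poses are not given: they have to be found in the camera images.
- module: the loose module: a clear-blue block with white and blue lid, 70 x 48 x 40 mm (x, y, z), fixed on top of a thin white foot plate 92 x 54 x 4 mm that sticks out 11 mm at both x ends; 44 mm tall in all, 0.1 kg. Origin: centre of the underside of the foot; x along its length, z up. Grip it across the 48 mm width (along its y).
- socket: the test socket, fixed on the bench: aluminium base 150 x 92 x 10 mm with an orange spring catch at each x end. Origin: centre of the underside of the base; z up; x runs from catch to catch. The module goes in centred, x along x (either way round). Black corner guides to z = 35 mm at |x| 25 to 41 mm, 58 mm apart in y, flared to 65 at the top; between them (|x| under 25 mm) is room for fingers.
- ramp_top (a point): the point 40 mm above the socket's origin, level with the tops of the orange catches. Their ramps lead the foot in from up to 4 mm off-centre. Coming down, the foot's underside meets them about 5 mm below this point; the push rises to some 8 to 12 N until about 12 mm below it, then drops suddenly to 1 to 3 N, well before the catches have closed over the foot: keep pushing.
- nest (a point): the point 18 mm above the socket's origin, where the underside of the foot lies when pressed right down. The catches' noses, 2.4 mm thick, have their undersides 8.3 mm above this point and reach 4 mm over each end of the centred foot; they snap in when the foot's underside is less than about 4 mm above this point. Let go, the module would stay about 4 mm above it.
- catch_a (a joint): spring catch at the socket's +x end: 0 m = at rest (closed over the foot), grows to 0.009 as it is pushed outward; its spring takes 1.5 N to start and 0.9 N more per mm
- catch_b (a joint): spring catch at the socket's -x end: the same, outward is -x
- contact_plate (a joint): black sprung contact plate in the middle of the socket: 0 m = up (top face 24 mm above the bench), 0.006 = fully down at its stop (18 mm above the bench); its spring takes 1 N to start and 1.5 N more per mm, so 7 N at 4 mm and 10 N at the stop
- glue_bottle: small white glue bottle, 21 mm wide, 60 mm tall, standing loose between the two work places; origin at the centre of its underside; leave alone
- blue_frame: flat blue frame 60 x 74 x 9 mm, lying loose behind the work; origin at the centre of its underside; leave alone
- tape_measure: black and orange tape measure 35 x 88 x 70 mm, standing loose on the bench at the right (another one on a drink can behind is no matter); origin at the centre of its underside; leave alone
There are look-alikes about, which are no part of the job. What is shaped like the module but green or red is not meant.

How it is judged:
By the outcome, as a careful person would: the job done as asked, in the order asked, and still so for the second after the job is handed in, while the arm keeps its last pose, push and grip.
It also fails if it takes over 35 s, if anything falls off the work surface, if the arm or the gripper's body presses on something with over 40 N, if the wrist force passes 120 N, or if a joint passes its speed limit or range.

## Working session

There is one attempt and no reset: what is moved stays moved. The work goes in short steps, Python scripts to look and compute and a shell command to move; the robot and the scene stay as the last step left them, time stands still between calls to the robot, and variables do not carry over. Pictures are saved under pics/ and viewed, at most 10 in all, crops included, and the job is handed in when it is done.

```bash
mkdir -p pics
cat > h.py <<'E'
from bench import arm
import numpy as np, cv2
from scipy.spatial.transform import Rotation as R
def snap(n,f):
    d=arm.get_image(n); cv2.imwrite(f,d["image"][:,:,::-1]); np.savez(f[:-3]+"npz",**{k:np.array(v) for k,v in d.items()}); return d
def load(f): return np.load(f[:-3]+"npz")
def rot(d):
    r=np.array(d["rotation"],float)
    return R.from_quat(r).as_matrix() if r.size==4 else r
def ray(d,u,v,z):
    r=rot(d)@np.array([(u-d["cx"])/d["fx"],(v-d["cy"])/d["fy"],1]); o=np.array(d["xyz"],float)
    return o+r*(z-o[2])/r[2]
def proj(d,p):
    c=rot(d).T@(np.array(p,float)-np.array(d["xyz"],float)); return np.array([d["fx"]*c[0]/c[2]+d["cx"],d["fy"]*c[1]/c[2]+d["cy"]])
E
python3 - <<'E'
from h import *
for n in ["top","side"]:
    d=snap(n,f"pics/{n}0.png"); print(n,d["fx"],d["xyz"],d["rotation"])
print(arm.read_state())
E
```

```text
top 476.579511531012 [ 464.40651046  -59.0623785  1109.22712558] [-0.70101705  0.71099705 -0.03870293  0.03950154]
side 459.3950058709034 [  522.44673006 -1004.26064667   462.87191975] [ 0.83286212 -0.04562247  0.01686293 -0.5513392 ]
{'clock': 0.1, 'joints': array([ 1.36559785e+00,  3.85496444e-01,  6.77945290e-03, -4.00635838e-04,
       -1.19401001e+00, -2.58601819e-01]), 'joint_vel': array([ 0.00118146, -0.00431977,  0.00269311, -0.00022502,  0.00084342,
        0.00072555]), 'joint_efforts': array([ 1.50840236e-06, -3.93323386e+01,  1.88929617e+01,  4.19792444e+00,
       -2.58421234e-03,  8.36794271e-06]), 'position': array([279.37394425, 558.5670141 , 255.33253284]), 'ee_rot': array([ 9.73213993e-01, -2.29899014e-01, -1.60355375e-04,  9.69962329e-04]), 'contact_force': array([0.40906714, 0.25292441, 0.20649884]), 'wrist_torque': array([ 0.02088505,  0.02714465, -0.02073131]), 'grasp_force': 0.0, 'gripper_width': 85.30676418173937}
```

View pics/top0.png

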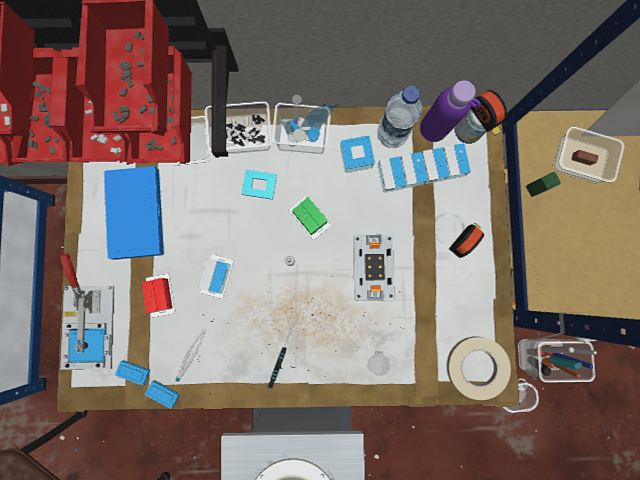

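View pics/side0.png

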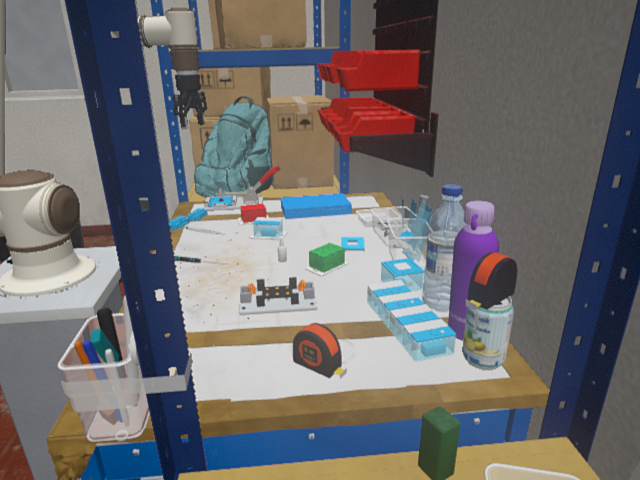

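The top view shows the socket at (374,267) and the glue bottle at (290,260). These could be taken for the module:
- a blue block on a white foot, alone, at (216,277)
- a clear-blue block with a hole at (357,153)
- a row of clear-blue modules at (425,167)
- a module in the lever fixture at (85,345)
- blue pieces at (132,372) and (162,393)
- a green one at (310,216) and a red one at (157,295)

By the description I choose (216,277). The side view shows it at (268,228), clear-blue on a white foot. I'll check it in a close crop.

Run:
```python
from h import *
im=cv2.imread("pics/top0.png")
a=cv2.resize(im[247:307,186:246],(400,400),interpolation=cv2.INTER_CUBIC)
b=cv2.resize(im[227:307,334:414],(400,400),interpolation=cv2.INTER_CUBIC)
cv2.imwrite("pics/crop1.png",np.hstack([a,b]))
```

```text
(no output)
```

View pics/crop1.png

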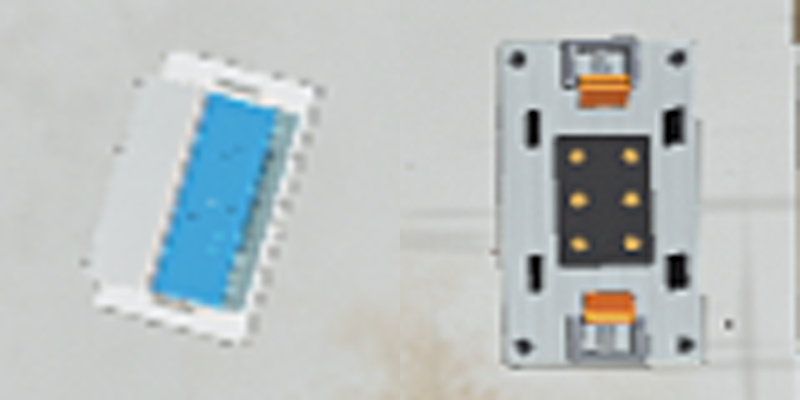

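The crop confirms a clear-blue block with a half-white, half-blue lid on a white foot. The foot corners are at crop pixels (170,50), (320,90), (245,343) and (95,303). In the right half is the socket, with catches at (605,90) and (610,307).

Run:
```python
from h import *
d=load("pics/top0.png")
def rect(pts,z,s,o):
    P=np.array([ray(d,o[0]+u*s,o[1]+v*s,z)[:2] for u,v in pts]); print(P.round(1).tolist())
    e=(P[0]+P[1]-P[2]-P[3])/2; w=(P[0]+P[3]-P[1]-P[2])/2
    print("c",P.mean(0),"long",np.linalg.norm(e),"yaw",np.degrees(np.arctan2(e[1],e[0])),"wid",np.linalg.norm(w),"yaw w",np.degrees(np.arctan2(w[1],w[0])))
rect([(170,50),(320,90),(245,343),(95,303)],4,60/400,(186,247))
rect([(98,40),(295,40),(303,367),(100,367)],10,.2,(334,227))
rect([(578-400,157),(632-400,157),(634-400,244),(580-400,244)],24,.2,(334,227))
s=arm.read_state(); print(R.from_quat(s["ee_rot"]).as_matrix().round(3))
```

```text
[[555.2, 182.2], [540.5, 129.8], [453.3, 155.3], [467.8, 207.3]]
c [504.1915905  168.67742169] long 90.85172457136491 yaw -16.16105529693713 wid 54.20602011003611 yaw w 74.386952895081
[[595.4, -148.8], [594.1, -240.3], [443.5, -239.1], [444.8, -146.2]]
c [ 519.44024329 -193.57974496] long 150.68142378863737 yaw -0.7097554423201149 wid 92.16952842734409 yaw w 89.19053787136404
[[539.5, -182.9], [539.2, -207.5], [499.6, -207.2], [499.9, -182.7]]
c [ 519.53541587 -195.08601177] long 39.58921671304484 yaw -0.2873323618836884 wid 24.573441253141038 yaw w 89.1903933848
[[ 0.894 -0.447 -0.001]
 [-0.447 -0.894 -0.002]
 [ 0.     0.002 -1.   ]]
```

```bash
python3 -m pendant '[[0.031,0.021,0.005,0,0,0,0.085],[0.031,0.021,0.005,0,0,0,0.085],[0.031,0.021,0.005,0,0,0,0.085],[0.031,0.021,0.005,0,0,0,0.085],[0.031,0.021,0.005,0,0,0,0.085],[0.031,0.021,0.005,0,0,0,0.085],[0.031,0.021,0.005,0,0,0,0.085],[0.031,0.021,0.005,0,0,0,0.085],[0.031,0.021,0.005,0,0,0,0.085],[0.031,0.021,0.005,0,0,0,0.085],[0.031,0.021,0.005,0,0,0,0.085],[0.03,0.02,0.005,0,0,0,0.085]]'
python3 -m pendant '[[0,0,0,0,0,-5.4,0.085],[0,0,0,0,0,-5.4,0.085],[0,0,0,0,0,0,0.085],[0,0,0,0,0,0,0.085]]'
python3 - <<'E'
from h import *
d=snap("wrist","pics/w1.png"); print(d["xyz"],rot(d).round(3)); s=arm.read_state(); print(s["clock"],s["position"],R.from_quat(s["ee_rot"]).as_matrix().round(3), s["joints"].round(2),s["contact_force"])
# predicted foot corners
for yaw in [-15.9]:
  c,sn=np.cos(np.radians(yaw)),np.sin(np.radians(yaw))
  for a,b in [(46,27),(46,-27),(-46,-27),(-46,27)]:
    print(proj(d,[504.2+c*a-sn*b,168.7+sn*a+c*b,4]).round(1))
E
```

```text
clock: 1.3
position: [499.4, 167.0, 195.9]
ee_rot: [0.973, -0.23, -0.0, 0.0]
contact_force: [-1.1, 0.1, 0.5]
gripper_width: 84.7
grasp_force: 0.0
clock: 1.7
position: [498.9, 168.5, 196.1]
ee_rot: [0.99, -0.138, -0.0, 0.0]
contact_force: [0.5, -0.3, -0.1]
gripper_width: 84.8
grasp_force: 0.0
[574.74888861 146.67518352 314.32415297] [[-0.274 -0.914 -0.298]
 [-0.962  0.26   0.085]
 [-0.     0.31  -0.951]]
1.75 [498.88761558 168.61347767 196.17728348] [[ 0.962 -0.273 -0.   ]
 [-0.273 -0.962 -0.   ]
 [-0.     0.    -1.   ]] [ 0.63  0.27 -0.32 -0.   -0.98  0.66] [-0.34588284  0.5386137   0.02247514]
[288.4 164.4]
[348.3 164.4]
[345.9 259.8]
[291.1 259.8]
```

View pics/w1.png

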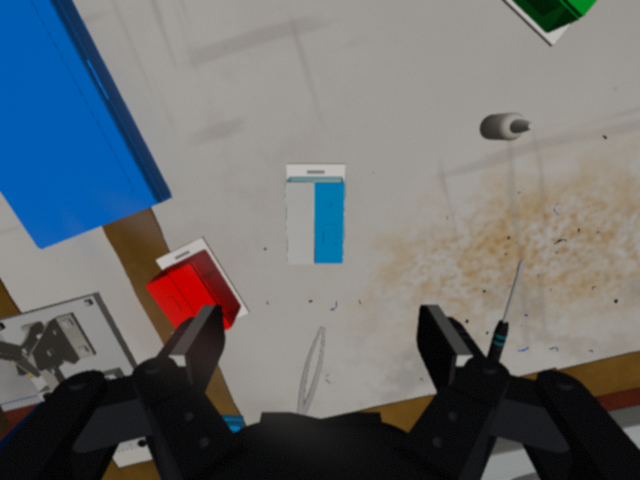

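The wrist view shows the module upright at (316,214), its foot edge from (287,164) to (345,164) and its lid from (287,181) to (344,264). The red look-alike is clear of it at (195,290), and the glue bottle is at (505,126).

Run:
```python
from h import *
d=load("pics/w1.png")
im=d["image"].astype(int)
g=cv2.cvtColor(d["image"],cv2.COLOR_RGB2HSV)
m=((g[...,0]>95)&(g[...,0]<115)&(g[...,1]>150)).astype(np.uint8); m[:, :260]=0; m[:,400:]=0; m[:150]=0; m[290:]=0
ys,xs=np.where(m); q=cv2.minAreaRect(np.c_[xs,ys].astype(np.float32)); print("blue lid",q,xs.min(),xs.max(),ys.min(),ys.max())
print("blue row 220", im[220,280:292].tolist()); print(im[158:184:2,300].tolist())
for u,v,z in [(287,164,4),(345,164,4),(287,181,44),(345,181,44),(345,264,44),(287,264,44)]: print(ray(d,u,v,z).round(1))
P=[ray(d,u,v,44)[:2] for u,v in [(286.5,181),(344.5,181),(344.5,264),(286.5,264)]]; c=np.mean(P,0); print("lid c",c)
f=(ray(d,286.5,164,4)+ray(d,345.5,164,4))[:2]/2; print("foot end",f)
e=f-c; print(np.linalg.norm(e),np.degrees(np.arctan2(e[1],e[0])))
```

```text
blue lid ((329.0, 222.5), (79.0, 28.0), 90.0) 315 343 183 262
blue row 220 [[152, 149, 145], [153, 150, 143], [154, 152, 145], [156, 152, 146], [154, 151, 145], [149, 149, 143], [145, 152, 147], [159, 158, 155], [163, 161, 158], [161, 159, 156], [162, 160, 157], [160, 158, 155]]
[[150, 147, 142], [154, 149, 144], [147, 142, 136], [165, 161, 155], [189, 186, 182], [187, 183, 181], [188, 185, 183], [188, 185, 183], [188, 186, 183], [146, 157, 157], [101, 136, 138], [97, 130, 135], [131, 135, 133]]
[556.5 183.2   4. ]
[542.2 132.9   4. ]
[546.3 182.5  44. ]
[533.6 138.   44. ]
[464.8 156.   44. ]
[478.5 204.   44. ]
lid c [505.89321063 170.52359043]
foot end [549.3852239 158.0293328]
45.251096029201875 -16.028144191818164
```

```bash
python3 -m pendant '[[0.006,-0.003,0.01,0,0,0,0.085],[0,0,0.03,0,0,0,0.085],[0,0,0.03,0,0,0,0.085],[0,0,0.03,0,0,0,0.085],[0,0,0.03,0,0,0,0.085],[0,0,0.02,0,0,0,0.085],[0,0,0.01,0,0,0,0.085],[0,0,0.002,0,0,0,0.085]]'
python3 -m pendant '[[0,0,0,0,0,0,0],[0,0,0,0,0,0,0],[0,0,0,0,0,0,0],[0,0,0,0,0,0,0],[0,0,0,0,0,0,0],[0,0,0,0,0,0,0],[0,0,0,0,0,0,0],[0,0,0,0,0,0,0]]'
```

```text
clock: 2.55
position: [505.2, 169.6, 32.8]
ee_rot: [0.991, -0.137, -0.001, 0.001]
contact_force: [0.4, -0.3, 0.5]
gripper_width: 85.1
grasp_force: 0.0
clock: 3.35
position: [506.5, 170.4, 35.7]
ee_rot: [0.991, -0.137, 0.001, -0.001]
contact_force: [-1.2, 0.6, 6.1]
gripper_width: 47.8
grasp_force: 63.2
```

```bash
python3 -m pendant '[[0,0,-0.01,0,0,0,0],[0,0,-0.03,0,0,0,0],[0,0,-0.04,0,0,-5.1,0],[0,0,-0.03,0,0,-5.1,0],[0,0,0,0,0,-5.1,0],[0,0,0,0,0,0,0]]'
python3 -m pendant '[[0,0.015,0,0,0,0,0],[0.001,0.03,0,0,0,0,0],[0.002,0.035,0,0,0,0,0],[0.002,0.035,0,0,0,0,0],[0.002,0.035,0,0,0,0,0],[0.002,0.035,0,0,0,0,0],[0.002,0.035,0,0,0,0,0],[0.002,0.035,0,0,0,0,0],[0.002,0.035,0,0,0,0,0],[0.002,0.035,0,0,0,0,0],[0,0.025,0,0,0,0,0],[0,0.014,0,0,0,0,0]]'
python3 -m pendant '[[0,0,0,0,0,0,0],[0,0,0,0,0,0,0],[0,0,0,0,0,0,0]]'
python3 - <<'E'
from h import *
d=snap("wrist","pics/w2.png"); s=arm.read_state(); print(s["position"],R.from_quat(s["ee_rot"]).as_matrix().round(4), s["contact_force"])
E
```

```text
clock: 3.95
position: [505.6, 169.8, 145.6]
ee_rot: [1.0, -0.004, 0.001, -0.001]
contact_force: [-0.1, 0.4, -0.9]
gripper_width: 47.5
grasp_force: 62.5
clock: 5.15
position: [518.1, -196.6, 143.0]
ee_rot: [1.0, -0.006, -0.002, -0.0]
contact_force: [0.2, 1.1, -2.3]
gripper_width: 47.8
grasp_force: 62.5
clock: 5.45
position: [519.4, -193.5, 144.1]
ee_rot: [1.0, -0.004, -0.0, -0.0]
contact_force: [-0.0, -0.7, -1.4]
gripper_width: 47.6
grasp_force: 62.5
[ 519.59070015 -193.42154537  144.25328116] [[ 1.0e+00 -7.1e-03 -4.0e-04]
 [-7.1e-03 -1.0e+00  2.0e-04]
 [-4.0e-04 -1.0e-04 -1.0e+00]] [-0.22099833 -0.06695338 -0.51662563]
```

View pics/w2.png

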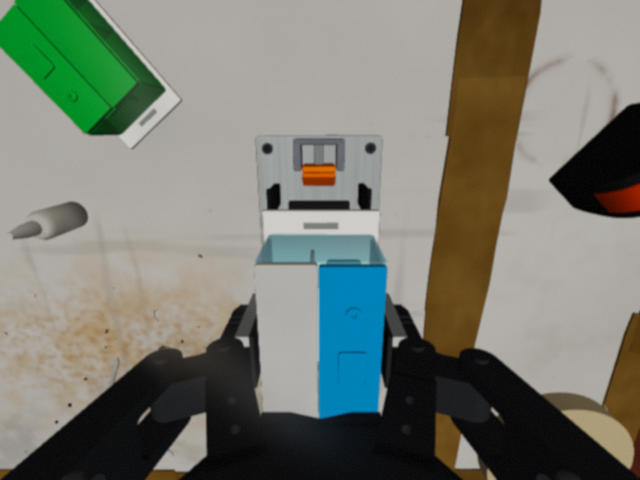

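The module is held square, with its foot's front edge from (262,210) to (380,210). The socket below has its far base edge from (256,136) to (383,136), its far catch at (319,175) and its hinge holes at (267,148) and (370,148).

Run:
```python
from h import *
d=load("pics/w2.png")
g=cv2.cvtColor(d["image"],cv2.COLOR_RGB2GRAY).astype(float); 
def edges(line,lo,hi,n=2):
    p=np.abs(np.gradient(cv2.GaussianBlur(line[None],(0,0),1)[0])); s=p[lo:hi]; k=int(s.argmax()); w=s[max(0,k-2):k+3]; return lo+max(0,k-2)+(w*np.arange(len(w))).sum()/w.sum()
for r in (145,170,180): print("base LR",r,edges(g[r],250,262),edges(g[r],376,390))
for c in (275,290,350,365): print("base top",c,edges(g[:,c],128,142),"foot edge",edges(g[:,c],202,218))
for r in (216,222,228): print("foot LR",r,edges(g[r],256,268),edges(g[r],374,386))
def ln(u,v,z): return ray(d,u,v,z)[:2].round(1)
print("baseedge",ln(256,136,10),ln(383,136,10),"hinge holes",ln(267,148,10),ln(370,148,10))
print("base L/R at row170",ln(257,170,10),ln(382.5,170,10))
zf=144.25-35.7+4
print("foot",ln(262,210,zf),ln(380,210,zf))
b=ray(d,319.5,136,10); f=ray(d,321,210,zf); print("socket c x",b[0]-75,"foot c x",f[0]-46)
```

```text
base LR 145 260.6026043512881 376.45193221070184
base LR 170 255.68994140110937 381.6997752838432
base LR 180 256.8405991425376 381.02313853928024
base top 275 133.85477191018418 foot edge 209.76940599736375
base top 290 133.92583734131583 foot edge 209.83269862985142
base top 350 133.7636607321739 foot edge 210.92071369777
base top 365 133.6396565036493 foot edge 209.82636969089478
foot LR 216 262.74691637221434 378.74360311100247
foot LR 222 263.04813763691675 377.96589466012625
foot LR 228 263.28204597054855 377.64326803504684
baseedge [ 595.9 -148.1] [ 595.2 -238.8] hinge holes [ 587.5 -155.5] [ 587.  -229.8]
base L/R at row170 [ 572.  -147.2] [ 571.3 -239.6]
foot [ 564.8 -167.4] [ 564.4 -220.9]
socket c x 520.5151629007586 foot c x 518.6363062995904
```

```bash
python3 -m pendant '[[0.002,0,0.01,0,0,0,0],[0,0,0.02,0,0,0,0],[0,0,0.02,0,0,0,0],[0,0,0.01,0,0,0,0],[0,0,0,0,0,0,0],[0,0,0,0,0,0,0]]'
python3 - <<'E'
from h import *
d=snap("wrist","pics/w3.png"); e=snap("side","pics/s3.png"); s=arm.read_state(); print(s["clock"],s["position"],s["contact_force"])
w=d["image"][100:340,200:440,::-1]; q=e["image"][200:350,200:350,::-1]
cv2.imwrite("pics/c3.png",np.hstack([cv2.resize(w,(400,400),interpolation=cv2.INTER_CUBIC),cv2.resize(q,(400,400),interpolation=cv2.INTER_CUBIC)]))
E
```

```text
clock: 6.1
position: [522.1, -194.2, 84.5]
ee_rot: [1.0, -0.004, 0.0, 0.0]
contact_force: [-0.0, -0.4, -0.4]
gripper_width: 47.6
grasp_force: 62.5
6.2 [ 522.47916832 -194.36960409   85.2453275 ] [ 0.80251129  0.60971459 -0.23981649]
```

View pics/c3.png

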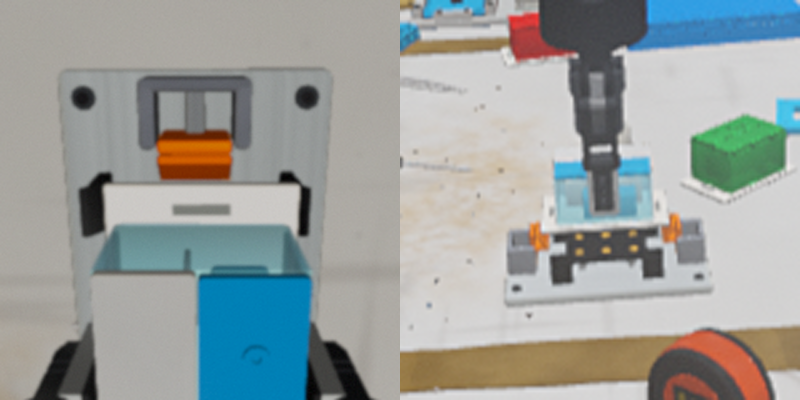

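The module hovers over the socket. In the left crop the foot's front edge runs from (105,184) to (301,184), the base's far edge from (60,69) to (332,69), and the catch is at (195,155). In the side crop the foot lies between the catches at (540,235) and (672,228).

Run:
```python
from h import *
d=load("pics/w3.png"); k=240/400
f=lambda u,v,z: ray(d,200+u*k,100+v*k,z)[:2].round(1)
zf=85.2-35.7+4
print("base",f(60,69,10),f(332,69,10),"holes",f(83,97,10),f(307,97,10),"catch front top",f(158,134,40),f(232,134,40))
print("foot",f(105,184,zf),f(301,184,zf),"guides outer tops",f(108,174,35),f(299,173,35))
e=load("pics/s3.png"); k=150/400
g=lambda u,v,z: (200+u*k-0, 200+v*k)
def sx(u,v,y):  # side ray hit plane y
    r=rot(e)@np.array([(200+(u-400)*k-e["cx"])/e["fx"],(200+v*k-e["cy"])/e["fy"],1]); o=e["xyz"]; p=o+r*(y-o[1])/r[1]; return p.round(1)
print("side foot front corners",sx(541,224,-221),sx(668,218,-221)); print("base front bottom corners",sx(507,305,-240),sx(713,293,-240))
```

```text
base [ 596.5 -148.5] [ 595.8 -238. ] holes [ 587.5 -155.4] [ 586.9 -230.3] catch front top [ 579.  -182.4] [ 578.9 -203.7]
foot [ 567.5 -168.6] [ 567.1 -221.8] guides outer tops [ 566.5 -166.5] [ 566.3 -224.4]
side foot front corners [ 476.1 -221.    57. ] [ 566.8 -221.    55.3]
base front bottom corners [ 448.5 -240.     3.7] [ 596.4 -240.     2. ]
```

Foot and socket agree in x to within 1 mm. In y the foot needs about +1 mm. I'll lower it and push in small steps, watching the force.

```bash
python3 -m pendant '[[0,-0.001,0.004,0,0,0,0],[0,0,0.005,0,0,0,0],[0,0,0.003,0,0,0,0],[0,0,0,0,0,0,0],[0,0,0,0,0,0,0]]'
python3 -m pendant '[[0,0,0.002,0,0,0,0],[0,0,0.002,0,0,0,0],[0,0,0.001,0,0,0,0],[0,0,0,0,0,0,0]]'
python3 -m pendant '[[0,0,0.002,0,0,0,0],[0,0,0.001,0,0,0,0],[0,0,0,0,0,0,0]]'
```

```text
clock: 6.7
position: [521.6, -193.4, 72.2]
ee_rot: [1.0, -0.004, -0.0, 0.0]
contact_force: [0.0, -0.1, -0.7]
gripper_width: 47.7
grasp_force: 62.5
clock: 7.1
position: [522.4, -193.6, 68.2]
ee_rot: [1.0, -0.004, 0.001, 0.0]
contact_force: [-0.1, 0.8, 5.2]
gripper_width: 47.6
grasp_force: 63.2
clock: 7.4
position: [522.8, -193.8, 65.9]
ee_rot: [1.0, -0.004, 0.001, 0.0]
contact_force: [0.2, -0.2, 8.5]
gripper_width: 47.5
grasp_force: 63.6
```

```bash
python3 -m pendant '[[0,0,0.001,0,0,0,0],[0,0,0.001,0,0,0,0],[0,0,0,0,0,0,0]]'
python3 -m pendant '[[0,0,0.001,0,0,0,0],[0,0,0.001,0,0,0,0],[0,0,0,0,0,0,0]]'
python3 -m pendant '[[0,0,0.001,0,0,0,0],[0,0,0.001,0,0,0,0],[0,0,0,0,0,0,0]]'
```

```text
clock: 7.7
position: [523.1, -193.8, 64.4]
ee_rot: [1.0, -0.004, 0.002, 0.001]
contact_force: [-1.7, 0.3, 10.4]
gripper_width: 47.9
grasp_force: 63.8
clock: 8.0
position: [521.9, -193.4, 60.2]
ee_rot: [1.0, -0.004, 0.0, 0.0]
contact_force: [-0.0, -0.6, 2.6]
gripper_width: 48.0
grasp_force: 62.5
clock: 8.3
position: [522.1, -193.4, 58.1]
ee_rot: [1.0, -0.004, 0.0, 0.0]
contact_force: [1.0, -0.9, -2.7]
gripper_width: 47.6
grasp_force: 63.0
```

```bash
python3 -m pendant '[[0,0,0,0,0,0,0],[0,0,0,0,0,0,0]]'
python3 -m pendant '[[0,0,0.001,0,0,0,0],[0,0,0.001,0,0,0,0],[0,0,0,0,0,0,0]]'
python3 -m pendant '[[0,0,0.001,0,0,0,0],[0,0,0,0,0,0,0],[0,0,0,0,0,0,0]]'
```

```text
clock: 8.5
position: [522.0, -193.4, 58.0]
ee_rot: [1.0, -0.004, 0.0, -0.0]
contact_force: [1.7, 0.5, -0.4]
gripper_width: 47.4
grasp_force: 63.4
clock: 8.8
position: [522.0, -193.3, 56.6]
ee_rot: [1.0, -0.004, 0.0, 0.0]
contact_force: [1.2, 0.8, 4.2]
gripper_width: 47.7
grasp_force: 63.7
clock: 9.1
position: [522.0, -193.4, 55.8]
ee_rot: [1.0, -0.004, 0.0, 0.0]
contact_force: [1.0, 0.9, 4.8]
gripper_width: 47.6
grasp_force: 63.8
```

```bash
python3 -m pendant '[[0,0,0.001,0,0,0,0],[0,0,0.0005,0,0,0,0],[0,0,0,0,0,0,0],[0,0,0,0,0,0,0]]'
python3 -m pendant '[[0,0,0.001,0,0,0,0],[0,0,0,0,0,0,0],[0,0,0,0,0,0,0]]'
python3 - <<'E'
from h import *
e=snap("side","pics/s4.png"); w=snap("wrist","pics/w4.png")["image"][80:320,200:440,::-1]; q=e["image"][230:330,225:325,::-1]
cv2.imwrite("pics/c4.png",np.hstack([cv2.resize(w,(400,400),interpolation=cv2.INTER_CUBIC),cv2.resize(q,(400,400),interpolation=cv2.INTER_CUBIC)]))
F=[arm.read_state()["contact_force"][2]]; print(F)
E
```

```text
clock: 9.5
position: [522.0, -193.4, 54.6]
ee_rot: [1.0, -0.004, 0.0, 0.0]
contact_force: [0.7, 0.1, 7.4]
gripper_width: 47.7
grasp_force: 64.1
clock: 9.8
position: [522.0, -193.4, 53.8]
ee_rot: [1.0, -0.004, 0.001, 0.0]
contact_force: [-0.8, 1.4, 8.3]
gripper_width: 47.6
grasp_force: 64.6
[np.float64(8.098176076399584)]
```

View pics/c4.png

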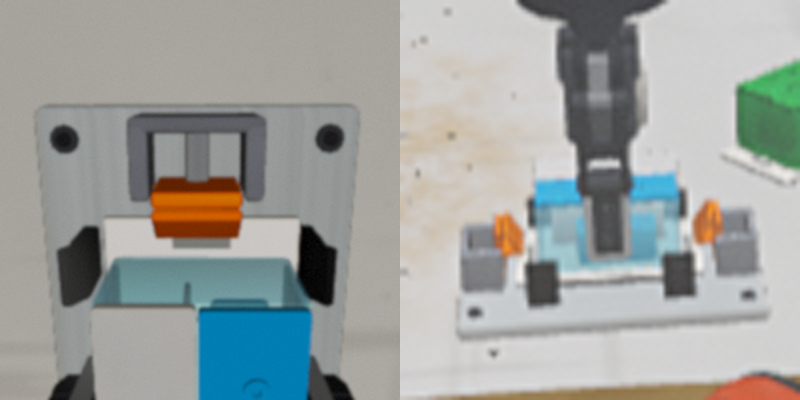

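Both catches are in over the foot: the nose at (197,235) overlaps the foot edge in the wrist crop, and the side crop shows both upright at (508,238) and (708,222). I'll press slightly more.

```bash
python3 -m pendant '[[0,0,0.0005,0,0,0,0],[0,0,0,0,0,0,0],[0,0,0,0,0,0,0]]'
python3 -m pendant '[[0,0,0.0005,0,0,0,0],[0,0,0,0,0,0,0],[0,0,0,0,0,0,0]]'
```

```text
clock: 10.2
position: [522.1, -193.4, 53.6]
ee_rot: [1.0, -0.004, 0.001, 0.0]
contact_force: [-1.0, 1.9, 10.8]
gripper_width: 47.4
grasp_force: 64.8
clock: 10.5
position: [522.1, -193.3, 53.6]
ee_rot: [1.0, -0.004, 0.001, 0.0]
contact_force: [-1.3, 2.1, 12.0]
gripper_width: 47.6
grasp_force: 65.1
```

```bash
python3 -m pendant '[[0,0,0,0,0,0,0],[0,0,0,0,0,0,0],[0,0,0,0,0,0,0],[0,0,0,0,0,0,0],[0,0,0,0,0,0,0]]'
python3 - <<'E'
from h import *
snap("side","pics/s5.png")
for f in ["side0","s3","s5"]:
    im=load(f"pics/{f}.png")["image"]; g=cv2.cvtColor(im,cv2.COLOR_RGB2HSV)
    m=((g[...,0]<18)&(g[...,1]>170)&(g[...,2]>100))
    for a,b in [(240,262),(290,312)]:
        y,x=np.where(m[270:310,a:b]); print(f,len(x),(x.mean()+a).round(2),x.min()+a,x.max()+a,(y.mean()+270).round(2))
E
```

```text
clock: 11.0
position: [522.1, -193.3, 53.6]
ee_rot: [1.0, -0.004, 0.001, 0.0]
contact_force: [-0.6, 1.8, 13.9]
gripper_width: 47.6
grasp_force: 65.1
side0 41 251.49 249 254 288.41
side0 18 301.89 300 304 285.39
s3 37 251.22 249 254 288.73
s3 23 302.0 300 304 285.39
s5 42 251.45 249 254 288.38
s5 26 301.62 299 304 285.0
```

Both catches are back at their rest positions, so they are closed, and the plate is at its stop. One more check that the force is steady.

```bash
python3 -m pendant '[[0,0,-0.0002,0,0,0,0],[0,0,0,0,0,0,0],[0,0,0,0,0,0,0],[0,0,0,0,0,0,0],[0,0,0,0,0,0,0],[0,0,0,0,0,0,0],[0,0,0,0,0,0,0],[0,0,0,0,0,0,0]]'
```

```text
clock: 11.85
position: [522.1, -193.3, 53.6]
ee_rot: [1.0, -0.004, 0.001, 0.0]
contact_force: [-1.2, 2.3, 12.0]
gripper_width: 47.7
grasp_force: 65.0
```

```bash
python3 -c "
from bench import arm
print(arm.job_done())"
```

```text
the job is handed in; nothing more can be done
None
```

The clear-blue module is in the test socket with both catches closed over its foot. The gripper is still on it, holding the contact plate at its stop with about 12 N, and the job was handed in at about 12 s.

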